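Close the filter holder between the bottle and the jar and hold it shut

ROBOT

A 6-joint arm with a two-finger parallel gripper is mounted at the origin on the work surface. World frame = base frame: x ahead of the robot, y to its left, z up, the work surface at z = 0. Lengths are in m, angles in rad, forces in N, time in s.
With the tool pointing down it reaches from about 0.275 to 0.75 m from the base axis. Payload 10.2 kg.
Tool frame: the origin (TCP) lies between the finger pads; the fingertips stand 25 mm ahead of it and the grasp point (between the pads) lies 6 mm ahead of it; z points along the fingers, y is the line along which they close (so a half turn about z gives the same grasp; the last joint's range is limited). The gripper opens to 85 mm and grips with 20 to 120 N. Pads are 22 mm wide; open, the fingers measure 114 mm over their backs; the gripper's body (76 mm by 85 mm) begins 54 mm behind the grasp point. The pads swing forward as they close: fully open they stand 13 mm farther back than shut.
Start: joints at [0.983, 0.313, 1.498, -0, 1.331, -0.223], TCP at [0.187, 0.49, 0.222] pointing down, gripper open.
Joint ranges: [-2.94, 2.94], [-0.97, 2.17], [0.19, 2.56], [-1.23, 4.37], [0.02, 3.11], [-2.88, 2.88]. Speed limits (rad/s): [2.39, 2.39, 3.01, 3.14, 3.14, 3.14].

INTERFACE

Orientations are given as a 3x3 rotation matrix whose columns are the frame's x, y, z axes.
In Python, from cell import bot, viewer gives the robot as it stands. The module is installed in compiled form; this text tells all that it offers.
- The arm moves only by the tool carry_out, never from a script. Its argument "moves" is a list of rows, each a list of 7 numbers: the turn, a rotation vector about the tool's x, y, z scaled (see below), then the shift along the tool's x, y, z scaled (see below), then the closure, from 0 (fully open) to 1 (shut). A call has 1 to 20 rows; each row shifts and turns the commanded pose from where the row before left it, along the tool's axes as they then stand; what a row does not reach is not made up. The controller multiplies each number of a shift by 800 mm and each number of a turn by 180 degrees. A row lasts 1/8 s, in which the tool goes at most 62.5 mm and 10.7 degrees, less where a joint would pass 70% of its speed; a pose out of reach is approached as far as the arm can. A call with a number of a shift or a turn outside -1 to 1 is refused whole. A call with a gripper value outside its range is refused whole. The fingers move at their own pace and stop on an object; the grip force is fixed at half the most. Time passes only in rows, so rows that do not move let the fingers close. It gives the time, the measured TCP pose, the force, the opening and the grip force at its end, in the units of the state.
- bot.read_state(): the state, without advancing time (a new reading comes with each control period).
- viewer.snapshot(name): name is "scene" or "top" or "wrist"; returns a dict with "color" (480x640x3 uint8, red, green, blue), "range_z" (480x640 float32, m along the optical axis (not along the pixel's ray), 0 where there is no reading), "mtx" (3x3 intrinsics, pixels), "extrinsics" (4x4, takes a point from camera to world coordinates); the wrist camera has in their place "mount" (4x4, takes a point from camera to tool coordinates, whose origin is the TCP and whose axes are the flange's). Camera axes: x right, y up, looking along -z (the intrinsics and any distortion apply to the point x, -y, -z); pixel columns grow to the right and rows downward; lengths in m; the calibration is good to about 2 mm. A picture is of the moment at which its call begins: read the wrist's pose just before it.
- bot.hand_in(): hands the job in; it is judged then, once.
The state is a dict: "t": time; "joint_positions": joint angles; "joint_vel": joint speeds; "joint_efforts": joint torques, N m; "tcp_pos": TCP position; "orientation": TCP orientation; "contact_force": force on the tool from outside, world axes, zero at the start; "wrist_torque": the same for the moment, N m; "finger_gap": opening from 0.0 (shut) to 1.0 (fully open); "finger_force": force on a finger pad.
Only numpy, scipy, OpenCV 4.12 (cv2) and the standard library are available. Lean on these libraries where they do the work, as an engineer would, in place of code of your own. Each camera call takes 0.05 s, during which the arm holds its last target. There are 200 camera calls.

TASK

First set the filter holder's lower half (the one with the two dowels) on the bench midway between the amber bottle and the glass jar, its long side along the line from one to the other, and let go of it. Then fit the upper half over both dowels and press it down against the springy seal until the two halves close flush. Finish while still holding them pressed shut; leave the bottle, the jar and the other things on the bench where they are.

Things in the scene. Friction and masses are not known exactly. Their poses are not given: they have to be found in the camera images.
- lower_center (a point): Lower half, loose, 0.5 kg: aluminium block 120 (x) by 50 (y) by 30 mm (z up). Point: the block's centre, 15 mm over its underside. Grip it across the 50 mm. On its top at x = +-44 mm stand 2 steel dowels, 10 mm in diameter, 24 mm tall, the last 8 mm tapering to 4 mm. Amid the top a black seal plate, 54 by 36 mm, stands 4 mm proud on springs. Same after a half turn.
- upper_center (a point): Upper half, loose, 0.25 kg, right way up: aluminium plate 120 (x) by 50 (y) by 16 mm with 13 mm through holes at x = +-44 mm; amid its top a grip rib 56 (x) by 18 (y), 40 mm tall (56 mm in all). Point: on the mid axis, 28 mm over the flat underside. Grip the rib across its 18 mm. Same after a half turn. Closed flush, it is 43 mm above lower_center; unpressed on the seal, 47 mm.
- seal (a joint): How far the sprung seal plate in the lower half is pushed down, in m: 0 free (4 mm proud of the block), 0.004 when the halves are closed flush. The springs push back with 6 N at 0, rising to 12 N at 0.004, so the upper half's own weight does not close the gap, and it opens again when let go.
- bottle: Amber glass bottle with a white cap, standing, 64 mm in diameter, 140 mm tall; origin at the centre of its underside, z up. Its own -y axis points to the jar, whose centre is 300 mm away. To be left where it stands.
- jar: Squat clear glass jar with a white lid, standing, 72 mm in diameter, 85 mm tall; origin at the centre of its underside, z up. To be left where it stands.
- dish: Clear dish, 70 mm in diameter, 18 mm tall, standing on the bench between the two halves' starting places; origin at the centre of its underside. To be left alone.
- beaker: White beaker, 68 mm in diameter, 85 mm tall, off to the left; origin at the centre of its underside. To be left alone.
- tip_box: Grey pipette tip box with a white lid, 82 by 117 mm, 65 mm tall, off to the right; origin at the centre of its underside. To be left alone.

How it is judged:
On the way, in this order (a step that is already met when the one before it is completed fails the run):
1. the lower half stands on the bench midway between bottle and jar, along their line, and is let go (y of lower_center in the frame of bottle between -0.17 and -0.13 m and x of lower_center in the frame of bottle between -0.02 and 0.02 m and angle between the x axis of lower_center and the y axis of bottle, either way round below 0.2 rad and angle between lower_center's own z axis and vertical below 0.05 rad and height (world z) of lower_center below 0.019 m and contact force between the fingers and lower below 0.3 N and linear speed of lower below 0.02 m/s), for 0.2 s.
2. the upper half is over both dowels (x of upper_center in the frame of lower_center between -0.004 and 0.004 m and y of upper_center in the frame of lower_center between -0.004 and 0.004 m and z of upper_center in the frame of lower_center below 0.055 m and angle between the x axis of upper_center and the x axis of lower_center, either way round below 0.08 rad), for 0.1 s.
At the end, for the whole second after the job is handed in: Lower half flat on the bench within 20 mm each way of the midpoint of bottle and jar, within 0.2 rad of their line; upper half on the dowels (3 mm, 0.06 rad), gap under 1.6 mm, seal in more than 2.5 mm, over 6 N between the halves, fingers still bearing on the upper half (over 3 N) (y of lower_center in the frame of bottle between -0.17 and -0.13 m and x of lower_center in the frame of bottle between -0.02 and 0.02 m and angle between the x axis of lower_center and the y axis of bottle, either way round below 0.2 rad and angle between lower_center's own z axis and vertical below 0.05 rad and height (world z) of lower_center below 0.019 m and x of upper_center in the frame of lower_center between -0.003 and 0.003 m and y of upper_center in the frame of lower_center between -0.003 and 0.003 m and z of upper_center in the frame of lower_center between 0.04 and 0.0446 m and angle between the x axis of upper_center and the x axis of lower_center, either way round below 0.06 rad and angle between the z axis of upper_center and the z axis of lower_center, either way round below 0.06 rad and value of joint seal above 0.0025 m and contact force between upper and lower above 6 N and contact force between the fingers and upper above 3 N and linear speed of upper below 0.02 m/s); the arm keeps its last pose, push and grip.
It fails at once if the bottle is pushed or knocked over (distance of bottle from where it was at the start of the episode above 0.015 m or angle between bottle's own z axis and vertical above 0.5 rad).
It fails at once if the jar is pushed or knocked over (distance of jar from where it was at the start of the episode above 0.015 m or angle between jar's own z axis and vertical above 0.5 rad).
It fails at once if the dish is disturbed (distance of dish from where it was at the start of the episode above 0.02 m or angle between dish's own z axis and vertical above 0.5 rad).
It fails at once if the beaker is disturbed (distance of beaker from where it was at the start of the episode above 0.02 m or angle between beaker's own z axis and vertical above 0.5 rad).
It fails at once if the tip box is disturbed (distance of tip_box from where it was at the start of the episode above 0.02 m or angle between tip_box's own z axis and vertical above 0.5 rad).
It also fails if it takes over 64 s, if anything falls off the work surface, if the arm or the gripper's body presses on something with over 40 N, if the wrist force passes 120 N, or if a joint passes its speed limit or range.

## Working session

There is one attempt and no reset: what is moved stays moved. The work goes in short steps, Python scripts to look and compute and a tool call to move; the robot and the scene stay as the last step left them, time stands still between calls to the robot, and variables do not carry over. Pictures are saved under pics/ and viewed, at most 10 in all, crops included, and the job is handed in when it is done.

Besides the shell and the picture viewer there is one more tool, called after ">>>" by a JSON object that holds its "name" and its "arguments", one argument or row to a line. carry_out: Moves the arm, as the interface text tells. Shifts and turns lie within -1 to 1; 1 stands for 800 mm of shift or 180 degrees of turn. Its arguments: {"type":"object","properties":{"moves":{"type":"array"}},"required":["moves"]}

```bash
mkdir -p pics; cat > h.py <<'E'
import numpy as np, cv2
from cell import bot, viewer
def snap(n):
    s=bot.read_state(); d=viewer.snapshot(n)
    if n=="wrist":
        T=np.eye(4); T[:3,:3]=np.array(s["orientation"]); T[:3,3]=s["tcp_pos"]
        d["extrinsics"]=T@np.array(d["mount"])
    return d
def save(d,name): cv2.imwrite("pics/"+name,d["color"][:,:,::-1])
def cloud(d):
    z=d["range_z"]; K=np.array(d["mtx"]); E=np.array(d["extrinsics"])
    v,u=np.mgrid[:480,:640]
    P=np.stack([(u-K[0,2])/K[0,0]*z,-(v-K[1,2])/K[1,1]*z,-z],-1)
    W=P@E[:3,:3].T+E[:3,3]; W[z==0]=np.nan
    return W
def ray(d,u,v,h):
    K=np.array(d["mtx"]); E=np.array(d["extrinsics"])
    r=E[:3,:3]@np.array([(u-K[0,2])/K[0,0],-(v-K[1,2])/K[1,1],-1]); o=E[:3,3]
    return o+r*(h-o[2])/r[2]
E
python3 - <<'E'
from h import *
s=bot.read_state(); print({k:np.round(v,3).tolist() for k,v in s.items()})
for n in("top","scene"):
    d=snap(n); save(d,n+"0.png"); print(np.round(d["mtx"],1).tolist(),np.round(d["extrinsics"],3).tolist())
    np.savez(n+".npz",**d)
E
```

```text
{'t': 0.0, 'joint_positions': [0.983, 0.313, 1.498, 0.0, 1.331, -0.223], 'joint_vel': [-0.001, 0.001, 0.002, 0.0, -0.0, 0.001], 'joint_efforts': [-0.001, -41.227, -25.974, -0.0, 0.004, 0.0], 'tcp_pos': [0.187, 0.49, 0.221], 'orientation': [[-0.934, 0.357, -0.001], [0.357, 0.934, -0.001], [0.0, -0.001, -1.0]], 'contact_force': [0.97, -0.727, -0.092], 'wrist_torque': [-0.017, 0.084, 0.014], 'finger_force': 0.0, 'finger_gap': 1.004}
[[612.9, 0.0, 311.6], [0.0, 612.9, 237.4], [0.0, 0.0, 1.0]] [[0.008, 0.992, -0.128, 0.367], [-1.0, 0.007, -0.008, -0.016], [-0.007, 0.128, 0.992, 1.58], [0.0, 0.0, 0.0, 1.0]]
[[449.0, 0.0, 320.8], [0.0, 449.0, 232.6], [0.0, 0.0, 1.0]] [[0.008, -0.844, 0.536, 1.117], [1.0, 0.004, -0.007, -0.011], [0.004, 0.536, 0.844, 0.906], [0.0, 0.0, 0.0, 1.0]]
```

View pics/top0.png

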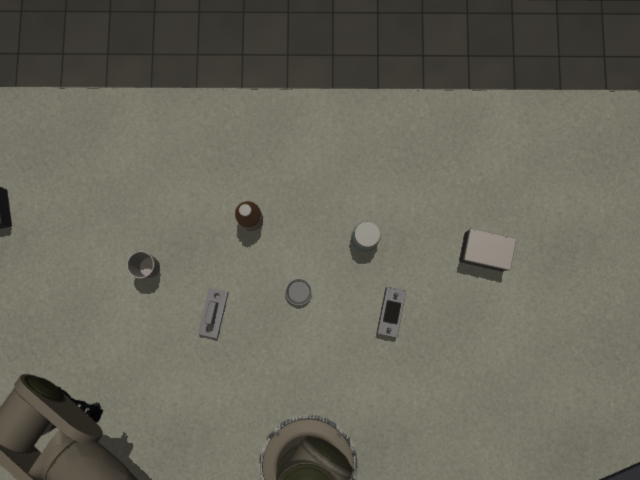

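View pics/scene0.png

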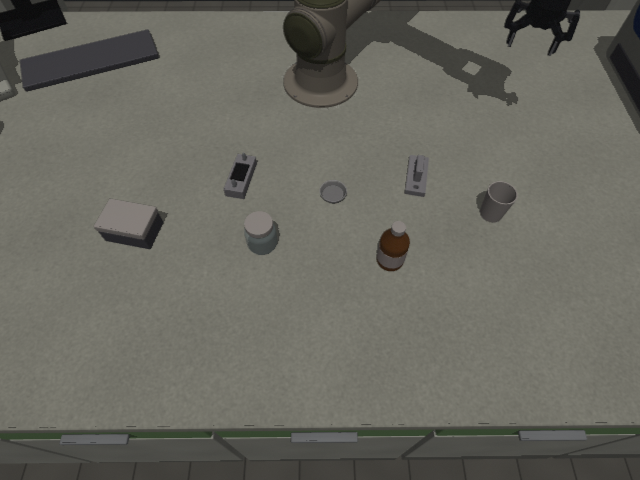

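The top view shows the bottle cap at (245,210), jar lid (367,235), lower half (392,313), upper half (213,314), dish (298,293), beaker (143,265) and tip box (488,250). The scene view agrees.

```bash
python3 - <<'E'
from h import *
d=dict(np.load("top.npz")); W=cloud(d); c=d["color"]
z=W[...,2]
print("bench z",np.nanmedian(z[340:400,300:400]))
def comp(name,u,v,r,lo,hi):
    m=np.zeros((480,640),np.uint8); m[v-r:v+r,u-r:u+r]=1
    m&=((z>lo)&(z<hi)).astype(np.uint8)
    ys,xs=np.nonzero(m); P=W[ys,xs]; 
    rect=cv2.minAreaRect(P[:,:2].astype(np.float32)*1000)
    print(name,len(xs),"mean",P.mean(0).round(4),"rect",np.round(rect[0],1),np.round(rect[1],1),round(rect[2],1), "box",cv2.boxPoints(rect).round(0).tolist())
comp("cap",245,210,14,.125,.16)
comp("bottle",248,215,25,.02,.16)
comp("jar",367,235,25,.075,.1)
comp("lower",392,313,35,.022,.06)
comp("upper",213,314,35,.008,.03)
comp("upperall",213,314,35,.008,.08)
comp("rib",213,314,35,.045,.08)
comp("dish",298,293,22,.008,.03)
comp("beaker",143,265,25,.06,.1)
comp("box",488,250,35,.05,.08)
# white cap, lid by colour
g=c.astype(int)
for n,(u,v,h) in dict(cap=(245,210,.14),jar=(367,235,.085)).items():
    m=np.zeros((480,640),np.uint8); m[v-22:v+22,u-22:u+22]=1
    m&=(g.min(2)>130).astype(np.uint8)
    M=cv2.moments(m,True); 
    print(n,M["m00"],M["m10"]/M["m00"],M["m01"]/M["m00"],ray(d,M["m10"]/M["m00"],M["m01"]/M["m00"],h).round(4))
E
```

```text
bench z -0.00020146887864991303
cap 127 mean [0.6172 0.1554 0.1393] rect [617.5 155.9] [29.2 27.9] 11.3 box [[600.0, 167.0], [606.0, 139.0], [635.0, 145.0], [629.0, 172.0]]
bottle 624 mean [0.6107 0.151  0.0983] rect [617.  155.2] [63.1 63.2] 16.8 box [[578.0, 176.0], [596.0, 116.0], [656.0, 134.0], [638.0, 195.0]]
jar 509 mean [ 0.5685 -0.1396  0.0849] rect [ 569.2 -139.5] [60.4 61.8] 1.7 box [[538.0, -109.0], [540.0, -171.0], [600.0, -169.0], [599.0, -108.0]]
lower 951 mean [ 0.3792 -0.2048  0.0319] rect [ 379.6 -205.4] [ 50.9 120. ] 78.5 box [[316.0, -218.0], [433.0, -242.0], [444.0, -193.0], [326.0, -169.0]]
upper 768 mean [0.3741 0.2458 0.0156] rect [372.8 250.1] [174.9 171.3] 87.9 box [[284.0, 166.0], [455.0, 160.0], [462.0, 334.0], [290.0, 341.0]]
upperall 963 mean [0.374  0.2457 0.0233] rect [372.8 250.1] [174.9 171.3] 87.9 box [[284.0, 166.0], [455.0, 160.0], [462.0, 334.0], [290.0, 341.0]]
rib 172 mean [0.3745 0.246  0.0558] rect [374.4 246.3] [18.  55.7] 78.2 box [[345.0, 243.0], [400.0, 232.0], [404.0, 249.0], [349.0, 261.0]]
dish 265 mean [0.4302 0.0297 0.014 ] rect [429.1  35.7] [112.6 101.1] 76.3 box [[367.0, -7.0], [465.0, -31.0], [492.0, 78.0], [393.0, 102.0]]
beaker 244 mean [0.4914 0.4205 0.0773] rect [491.1 415.6] [66.4 64.8] 89.7 box [[459.0, 383.0], [523.0, 382.0], [524.0, 449.0], [459.0, 449.0]]
box 1602 mean [ 0.5355 -0.4447  0.0646] rect [ 536.3 -446.7] [120.4  83.5] 77.7 box [[483.0, -497.0], [564.0, -514.0], [590.0, -397.0], [508.0, -379.0]]
cap 71.0 244.8732394366197 209.04225352112675 [0.6193 0.1552 0.14  ]
jar 431.0 367.0672853828306 233.1740139211137 [ 0.5707 -0.1403  0.085 ]
```

>>> {"name": "carry_out", "arguments": {
  "moves": [
    [0, 0, -0.0522, 0, 0, 0, 0],
    [0, 0, 0, -0.0483, -0.042, 0, 0],
    [0, 0, 0, -0.0483, -0.042, 0, 0],
    [0, 0, 0, -0.0483, -0.042, 0, 0],
    [0, 0, 0, -0.0483, -0.042, 0, 0],
    [0, 0, 0, -0.0483, -0.042, 0, 0],
    [0, 0, 0, -0.0483, -0.042, 0, 0],
    [0, 0, 0, 0, 0, 0, 0],
    [0, 0, 0, 0, 0, 0, 0]
  ]
}}

```text
t: 1.23
tcp_pos: [0.3739, 0.2469, 0.2214]
orientation: [[-0.98, 0.2, -0.001], [0.2, 0.98, 0.0], [0.001, -0.0, -1.0]]
contact_force: [0.4, 1.2, 0.1]
finger_gap: 1.001
finger_force: 0.0
```

```bash
python3 - <<'E'
from h import *
s=bot.read_state(); print(s["t"],np.round(s["tcp_pos"],4),np.round(s["orientation"],4).tolist())
d=snap("wrist"); save(d,"w1.png"); np.savez("w1.npz",**d); print(np.round(d["mount"],4).tolist(),np.round(d["mtx"],1).tolist(),d.keys())
E
```

```text
1.225 [0.3739 0.2469 0.2214] [[-0.9799, 0.1996, -0.0006], [0.1996, 0.9799, 0.0001], [0.0006, -0.0, -1.0]]
[[0.0003, 0.9535, 0.3013, 0.0774], [1.0, -0.0006, 0.0009, -0.0016], [0.0011, 0.3013, -0.9535, -0.1517], [0.0, 0.0, 0.0, 1.0]] [[363.5, 0.0, 320.1], [0.0, 363.5, 232.3], [0.0, 0.0, 1.0]] dict_keys(['color', 'range_z', 'mtx', 'mount', 'extrinsics'])
```

View pics/w1.png

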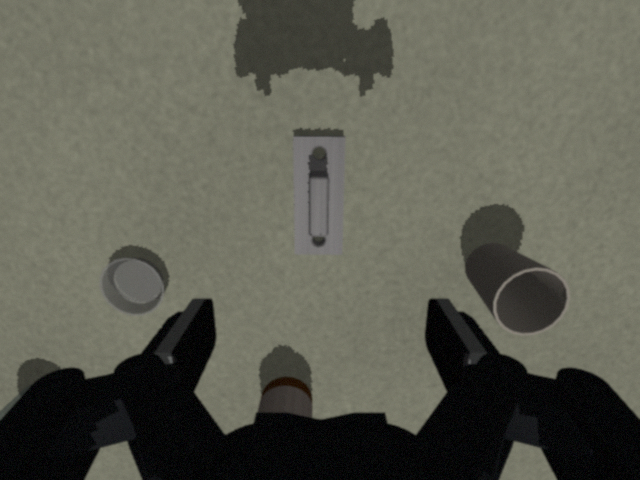

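The wrist view shows the upper half upright at columns 294–344, rows 137–253, rib at (319,208), centred between the open fingers.

```bash
cat >> h.py <<'E'
def rect(d,lo,hi,box,label):
    """min-area rectangle of the cloud with lo<z<hi in a pixel box; world mm, long-axis angle deg"""
    W=cloud(d); u0,v0,u1,v1=box; z=W[...,2]
    m=((z>lo)&(z<hi)).astype(np.uint8); k=np.zeros_like(m); k[v0:v1,u0:u1]=1; m&=k
    n,l,st,_=cv2.connectedComponentsWithStats(m); i=1+np.argmax(st[1:,4])
    P=W[l==i]; r=cv2.minAreaRect((P[:,:2]*1000).astype(np.float32))
    b=cv2.boxPoints(r); e=[b[1]-b[0],b[2]-b[1]]; e=max(e,key=np.linalg.norm)
    print(label,"c",np.round(r[0],1),"size",np.round(r[1],1),"long",round(np.degrees(np.arctan2(e[1],e[0])),1),"z",np.median(P[:,2]).round(4))
E
python3 - <<'E'
from h import *
d=dict(np.load("w1.npz"))
rect(d,.009,.022,(280,120,360,270),"plate")
rect(d,.045,.065,(280,120,360,270),"rib")
rect(d,.007,.065,(280,120,360,270),"all")
E
```

```text
plate c [373.1 243.8] size [ 50.2 120.3] long -11.8 z 0.0153
rib c [372.6 243.7] size [17.6 55.5] long -11.4 z 0.0551
all c [373.1 243.8] size [ 50.2 120.3] long -11.8 z 0.0156
```

>>> {"name": "carry_out", "arguments": {
  "moves": [
    [0, 0, 0, 0.014, -0.07, 0, 0],
    [0, 0, 0, 0.014, -0.07, 0, 0],
    [0, 0, 0, 0.014, -0.07, 0, 0],
    [0, 0, 0, 0.014, -0.07, 0, 0],
    [0, 0, 0, 0.014, -0.07, 0, 0],
    [0, 0, 0, 0.014, -0.07, 0, 0],
    [0, 0, 0, 0.014, -0.07, 0, 0],
    [0, 0, 0, 0.014, -0.065, 0, 0],
    [0, 0, 0, 0, 0, 0, 0],
    [0, 0, 0, 0, 0, 0, 0]
  ]
}}

```text
t: 2.52
tcp_pos: [0.2068, -0.1541, 0.2216]
orientation: [[-0.98, 0.198, 0.0], [0.198, 0.98, 0.001], [0.0, 0.001, -1.0]]
contact_force: [-0.3, 1.1, -0.5]
finger_gap: 0.997
finger_force: 0.0
```

```bash
python3 - <<'E'
from h import *
s=bot.read_state(); print(s["t"],np.round(s["tcp_pos"],4),np.round(s["orientation"],4).tolist())
d=snap("wrist"); save(d,"w2.png"); np.savez("w2.npz",**d)
rect(d,.02,.04,(230,80,410,300),"block+seal")
rect(d,.02,.06,(230,80,410,300),"all")
rect(d,.045,.06,(230,80,410,180),"d1")
rect(d,.045,.06,(230,180,410,300),"d2")
E
```

```text
2.525 [ 0.2068 -0.1541  0.2216] [[-0.9801, 0.1985, 0.0001], [0.1985, 0.9801, 0.0005], [0.0, 0.0005, -1.0]]Traceback (most recent call last):
  File "<stdin>", line 4, in <module>
  File "h.py", line 24, in rect
    n,l,st,_=cv2.connectedComponentsWithStats(m); i=1+np.argmax(st[1:,4])
                                                      ~~~~~~~~~^^^^^^^^^^
    return _wrapfunc(a, 'argmax', axis=axis, out=out, **kwds)
    return bound(*args, **kwds)
ValueError: attempt to get argmax of an empty sequence
```

>>> {"name": "carry_out", "arguments": {
  "moves": [
    [0, 0, 0, -0.056, -0.005, 0, 0],
    [0, 0, 0, -0.056, -0.005, 0, 0],
    [0, 0, 0, -0.056, -0.005, 0, 0],
    [0, 0, 0, -0.056, -0.005, 0, 0],
    [0, 0, 0, 0, 0, 0, 0],
    [0, 0, 0, 0, 0, 0, 0]
  ]
}}

```text
t: 3.32
tcp_pos: [0.3791, -0.2045, 0.2216]
orientation: [[-0.981, 0.196, -0.001], [0.196, 0.981, 0.001], [0.001, 0.0, -1.0]]
contact_force: [0.0, 0.0, -0.8]
finger_gap: 0.996
finger_force: 0.0
```

```bash
python3 - <<'E'
from h import *
s=bot.read_state(); print(s["t"],np.round(s["tcp_pos"],4),np.round(s["orientation"],4).tolist())
d=snap("wrist"); save(d,"w2.png"); np.savez("w2.npz",**d)
rect(d,.02,.04,(230,80,410,300),"block+seal")
rect(d,.02,.06,(230,80,410,300),"all")
rect(d,.045,.06,(230,80,410,180),"d1")
rect(d,.045,.06,(230,180,410,300),"d2")
E
```

```text
3.325 [ 0.3791 -0.2045  0.2216] [[-0.9806, 0.1961, -0.0006], [0.1961, 0.9806, 0.0006], [0.0007, 0.0004, -1.0]]
block+seal c [ 377.9 -208.6] size [ 50.  119.3] long -11.7 z 0.0298
all c [ 377.9 -208.6] size [ 50.  119.3] long -11.7 z 0.0299
d1 c [ 335.1 -199.6] size [8.9 9. ] long -11.6 z 0.0497
d2 c [ 420.5 -217.3] size [8.6 7.3] long 78.5 z 0.0491
```

>>> {"name": "carry_out", "arguments": {
  "moves": [
    [0, 0, 0, 0, -0.0047, 0, 0],
    [0, 0, 0, 0, 0, 0.055, 0],
    [0, 0, 0, 0, 0, 0.055, 0],
    [0, 0, 0, 0, 0, 0.055, 0],
    [0, 0, 0, 0, 0, 0.055, 0],
    [0, 0, 0, 0, 0, 0.017, 0],
    [0, 0, 0, 0, 0, 0, 0],
    [0, 0, 0, 0, 0, 0, 1],
    [0, 0, 0, 0, 0, 0, 1],
    [0, 0, 0, 0, 0, 0, 1],
    [0, 0, 0, 0, 0, 0, 1],
    [0, 0, 0, 0, 0, 0, 1],
    [0, 0, 0, 0, 0, 0, 1],
    [0, 0, 0, 0, 0, 0, 1]
  ]
}}

```text
t: 5.12
tcp_pos: [0.3781, -0.21, 0.0321]
orientation: [[-0.98, 0.199, -0.0], [0.199, 0.98, 0.0], [0.0, 0.0, -1.0]]
contact_force: [0.7, -0.1, -0.7]
finger_gap: 0.002
finger_force: 0.0
```

```bash
python3 - <<'E'
from h import *
a=snap("wrist"); b=snap("scene"); save(a,"w3.png")
cv2.imwrite("pics/both.png",np.hstack([cv2.resize(a["color"],(400,300)),cv2.resize(b["color"][100:280,120:360],(400,300))])[:,:,::-1])
E
```

```text
(no output)
```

View pics/both.png

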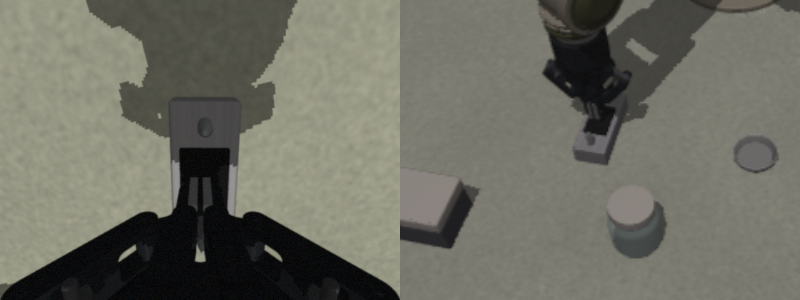

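The left (wrist) view shows closed fingers at about (200,200) over the seal plate, and block's front dowel at (205,127); the fingers shut above the block rather than on its sides. I'll check the heights.

```bash
python3 - <<'E'
from h import *
s=bot.read_state(); print(s["t"],np.round(s["tcp_pos"],4), s["joint_positions"],s["finger_gap"])
d=snap("wrist"); W=cloud(d)
for v,u in [(180,320),(157,300),(157,345),(210,285),(210,370),(250,325),(290,320),(330,320),(380,330),(300,312),(300,330),(150,100),(330,290),(330,375)]: print((u,v),np.round(W[v,u],4),d["range_z"][v,u].round(4))
d2=snap("scene"); W2=cloud(d2)
P=W2.reshape(-1,3); m=(abs(P[:,0]-.378)<.08)&(abs(P[:,1]+.21)<.06)&(P[:,2]>.01)&(P[:,2]<.12)
ys,xs=np.nonzero(m.reshape(480,640)); print(xs.min(),xs.max(),ys.min(),ys.max())
for v in range(145,200,4): print(v,[(np.round(W2[v,u]*1000).astype(int).tolist(),int(d2["color"][v,u].mean())) for u in (236,240,244)])
E
```

```text
5.225 [ 0.3781 -0.21    0.0321] [-7.79338899e-01  3.86823631e-01  1.97738812e+00  2.32318120e-05
  7.77428933e-01 -2.14929019e+00] -0.0001645736207808648
(320, 180) [ 0.3268 -0.2015  0.0291] 0.1552
(300, 157) [ 0.3172 -0.2091  0.0115] 0.1696
(345, 157) [ 0.3214 -0.1885  0.0112] 0.1699
(285, 210) [ 0.3367 -0.2191  0.029 ] 0.1593
(370, 210) [ 0.3441 -0.1826  0.0291] 0.1591
(325, 250) [ 0.357  -0.2053  0.033 ] 0.1606
(320, 290) [ 0.3671 -0.2096  0.0505] 0.1472
(320, 330) [ 0.3675 -0.2097  0.079 ] 0.1201
(330, 380) [ 0.3791 -0.2088  0.0894] 0.1135
(312, 300) [ 0.3664 -0.2126  0.0592] 0.1389
(330, 300) [ 0.3675 -0.2058  0.0597] 0.1383
(100, 150) [ 2.952e-01 -3.062e-01  1.000e-04] 0.1799
(290, 330) [ 0.3637 -0.2187  0.082 ] 0.1166
(375, 330) [ 0.4035 -0.1898  0.03  ] 0.1763
210 255 144 197
145 [([396, -197, 147], 18), ([391, -189, 141], 15), ([393, -179, 144], 18)]
149 [([398, -198, 136], 18), ([394, -190, 131], 17), ([272, -209, 0], 66)]
153 [([397, -201, 120], 19), ([374, -197, 95], 16), ([377, -187, 99], 19)]
157 [([388, -205, 97], 17), ([389, -195, 98], 18), ([396, -184, 106], 20)]
161 [([389, -207, 84], 20), ([383, -199, 77], 17), ([393, -187, 89], 19)]
165 [([387, -210, 67], 56), ([387, -200, 67], 17), ([359, -197, 35], 15)]
169 [([388, -212, 53], 39), ([386, -202, 52], 24), ([375, -195, 39], 20)]
173 [([385, -215, 34], 23), ([385, -205, 35], 21), ([384, -195, 34], 21)]
177 [([399, -213, 36], 24), ([397, -204, 34], 24), ([397, -194, 34], 17)]
181 [([408, -213, 32], 100), ([408, -203, 31], 103), ([407, -194, 30], 100)]
185 [([420, -213, 30], 72), ([419, -203, 30], 107), ([418, -193, 28], 105)]
189 [([435, -210, 34], 110), ([433, -201, 32], 107), ([426, -193, 23], 58)]
193 [([439, -212, 24], 65), ([440, -202, 25], 66), ([431, -194, 12], 49)]
197 [([436, -215, 3], 67), ([438, -205, 5], 64), ([435, -196, 1], 53)]
```

>>> {"name": "carry_out", "arguments": {
  "moves": [
    [0, 0, 0, 0, 0, -0.06, 1],
    [0, 0, 0, 0, 0, -0.06, 1],
    [0, 0, 0, 0, 0, 0, 1]
  ]
}}

```text
t: 5.7
tcp_pos: [0.3793, -0.2112, 0.1309]
orientation: [[-0.98, 0.199, 0.005], [0.199, 0.98, -0.005], [-0.006, -0.004, -1.0]]
contact_force: [-0.9, -1.1, -0.8]
finger_gap: 0.001
finger_force: 0.0
```

```bash
cat > tip.py <<'E'
from h import *
s=bot.read_state(); print(s["t"],np.round(s["tcp_pos"],4),s["finger_gap"])
d=snap("wrist"); R=np.array(s["orientation"]); T=(cloud(d)-s["tcp_pos"])@R
np.savez("tip.npz",**d)
m=(abs(T[...,0])<.02)&(abs(T[...,1])<.06)&(T[...,2]>-.03)&(T[...,2]<.05)
ys,xs=np.nonzero(m); print(len(ys), "tipmax", np.percentile(T[m][:,2],[90,98,100]).round(4))
i=np.argsort(-T[m][:,2])[:6]; print(np.c_[xs,ys][i].tolist(),T[m][i].round(4).tolist())
d=snap("scene"); T=(cloud(d)-s["tcp_pos"])@R
m=(abs(T[...,0])<.02)&(abs(T[...,1])<.06)&(T[...,2]>-.03)&(T[...,2]<.06)
print("scene",np.percentile(T[m][:,2],[80,90,95,98,100]).round(4))
i=np.argsort(-T[m][:,2])[:8]; print(T[m][i].round(4).tolist())
E
python3 tip.py
```

```text
5.7 [ 0.3793 -0.2112  0.1309] 0.0012345650900083796
1247 tipmax [-0.0159 -0.0135 -0.0117]
[[322, 284], [334, 284], [332, 284], [307, 284], [333, 284], [321, 284]] [[0.0103, -0.001, -0.0117], [0.0105, 0.0041, -0.0122], [0.0107, 0.0032, -0.0127], [0.0107, -0.0073, -0.0127], [0.0108, 0.0037, -0.0127], [0.0108, -0.0014, -0.0128]]
scene [-0.0177 -0.0154 -0.0131 -0.0119 -0.009 ]
[[-0.0, 0.0052, -0.009], [-0.0083, -0.0062, -0.0118], [-0.0093, 0.0061, -0.0121], [-0.0086, -0.0011, -0.0131], [-0.0092, -0.0033, -0.0133], [-0.0079, 0.006, -0.0139], [-0.0083, -0.0056, -0.0151], [-0.0103, 0.0023, -0.0155]]
```

>>> {"name": "carry_out", "arguments": {
  "moves": [
    [0, 0, 0, 0, 0, 0, 0.4],
    [0, 0, 0, 0, 0, 0, 0.4],
    [0, 0, 0, 0, 0, 0, 0.4],
    [0, 0, 0, 0, 0, 0, 0.4]
  ]
}}

```text
t: 6.3
tcp_pos: [0.378, -0.21, 0.1279]
orientation: [[-0.98, 0.199, -0.0], [0.199, 0.98, 0.0], [0.0, 0.0, -1.0]]
contact_force: [-0.4, 0.2, -0.0]
finger_gap: 0.601
finger_force: 0.0
```

```bash
python3 tip.py
```

```text
6.3 [ 0.378  -0.21    0.1279] 0.6010553566469555
1723 tipmax [-0.0163 -0.0134 -0.0113]
[[380, 308], [381, 294], [260, 294], [260, 292], [381, 297], [381, 296]] [[-0.0014, 0.0242, -0.0113], [0.0054, 0.0243, -0.0114], [0.0056, -0.0274, -0.0119], [0.0067, -0.0273, -0.0122], [0.0044, 0.0242, -0.0122], [0.005, 0.0242, -0.0124]]
scene [-0.0197 -0.0178 -0.016  -0.0145 -0.0128]
[[-0.0055, -0.028, -0.0128], [-0.0005, -0.0269, -0.0145], [0.0024, -0.0278, -0.0146], [0.0087, -0.0274, -0.0149], [0.0036, -0.0278, -0.0166], [-0.0099, -0.0306, -0.0167], [-0.0066, -0.0268, -0.0174], [-0.0039, -0.0276, -0.0178]]
```

The fingertips measure about 12 mm behind the TCP (not 25 mm ahead) in both cameras, so I'll go some 31 mm lower.

>>> {"name": "carry_out", "arguments": {
  "moves": [
    [0, 0, 0, 0, 0.0037, 0, 0],
    [0, 0, 0, 0, 0, 0, 0],
    [0, 0, 0, 0, 0, 0, 0],
    [0, 0, 0, 0, 0, 0.05, 0],
    [0, 0, 0, 0, 0, 0.05, 0],
    [0, 0, 0, 0, 0, 0.03, 0],
    [0, 0, 0, 0, 0, 0.016, 0],
    [0, 0, 0, 0, 0, 0.0126, 0],
    [0, 0, 0, 0, 0, 0, 0],
    [0, 0, 0, 0, 0, 0, 0]
  ]
}}

```text
t: 7.65
tcp_pos: [0.379, -0.2074, 0.0018]
orientation: [[-0.98, 0.199, 0.001], [0.199, 0.98, -0.001], [-0.001, -0.001, -1.0]]
contact_force: [0.5, 0.3, -0.2]
finger_gap: 0.997
finger_force: 0.0
```

>>> {"name": "carry_out", "arguments": {
  "moves": [
    [0, 0, 0, 0, 0, 0, 1],
    [0, 0, 0, 0, 0, 0, 1],
    [0, 0, 0, 0, 0, 0, 1],
    [0, 0, 0, 0, 0, 0, 1],
    [0, 0, 0, 0, 0, 0, 1],
    [0, 0, 0, 0, 0, 0, 1]
  ]
}}

```text
t: 8.4
tcp_pos: [0.3788, -0.2072, 0.0018]
orientation: [[-0.98, 0.2, 0.0], [0.2, 0.98, -0.0], [-0.0, -0.0, -1.0]]
contact_force: [-1.9, 1.5, 8.3]
finger_gap: 0.569
finger_force: 63.0
```

>>> {"name": "carry_out", "arguments": {
  "moves": [
    [0, 0, 0, 0, 0, -0.0325, 1],
    [0, 0, 0, 0, 0, -0.05, 1],
    [0, 0, 0, 0, 0, -0.0425, 1],
    [0, 0, 0, 0.0134, 0.0658, 0, 1],
    [0, 0, 0, 0.0134, 0.0658, 0, 1],
    [0, 0, 0, 0.0134, 0.0658, 0, 1],
    [0, 0, 0, 0.0134, 0.0658, 0, 1],
    [0, 0, 0.0542, 0, 0, 0, 1],
    [0, 0, 0.0542, 0, 0, 0, 1],
    [0, 0, 0.0542, 0, 0, 0, 1],
    [0, 0, 0.0542, 0, 0, 0, 1],
    [0, 0, 0.0542, 0, 0, 0, 1],
    [0, 0, 0.0542, 0, 0, 0, 1],
    [0, 0, 0.0542, 0, 0, 0, 1],
    [0, 0, 0.0542, 0, 0, 0, 1],
    [0, 0, 0.0542, 0, 0, 0, 1],
    [0, 0, 0, 0, 0, 0, 1],
    [0, 0, 0, 0, 0, 0, 1]
  ]
}}

```text
t: 10.65
tcp_pos: [0.3784, 0.0078, 0.101]
orientation: [[0.159, 0.987, -0.001], [0.987, -0.159, 0.0], [0.0, -0.001, -1.0]]
contact_force: [0.6, -0.6, -5.8]
finger_gap: 0.571
finger_force: 66.8
```

>>> {"name": "carry_out", "arguments": {
  "moves": [
    [0, 0, 0, 0.0107, 0.0662, 0, 1],
    [0, 0, 0, 0.0107, 0.0662, 0, 1],
    [0, 0, 0, 0.0107, 0.0662, 0, 1],
    [0, 0, 0, 0.0107, 0.0662, 0, 1],
    [0, 0, 0, 0, 0, 0, 1],
    [0, 0, 0, 0, 0, 0.05, 1],
    [0, 0, 0, 0, 0, 0.04, 1],
    [0, 0, 0, 0, 0, 0.022, 1],
    [0, 0, 0, 0, 0, 0.011, 1],
    [0, 0, 0, 0, 0, 0, 1],
    [0, 0, 0, 0, 0, 0, 1]
  ]
}}

```text
t: 12.02
tcp_pos: [0.5937, 0.0072, 0.0038]
orientation: [[0.162, 0.987, 0.001], [0.987, -0.162, -0.0], [-0.0, 0.002, -1.0]]
contact_force: [0.1, -0.3, -7.4]
finger_gap: 0.571
finger_force: 67.1
```

>>> {"name": "carry_out", "arguments": {
  "moves": [
    [0, 0, 0, 0, 0, 0.002, 1],
    [0, 0, 0, 0, 0, 0, 1],
    [0, 0, 0, 0, 0, 0, 0],
    [0, 0, 0, 0, 0, 0, 0],
    [0, 0, 0, 0, 0, 0, 0],
    [0, 0, 0, 0, 0, 0, 0],
    [0, 0, 0, 0, 0, 0, 0],
    [0, 0, 0, 0, 0, -0.05, 0],
    [0, 0, 0, 0, 0, -0.075, 0],
    [0, 0, 0, 0, 0, -0.075, 0],
    [0, 0, 0, 0, 0, -0.0745, 0],
    [0, 0, 0, 0, 0, 0, 0],
    [0, 0, 0, 0, 0, 0, 0]
  ]
}}

```text
t: 13.65
tcp_pos: [0.5929, 0.0073, 0.22]
orientation: [[0.162, 0.987, -0.001], [0.987, -0.162, 0.0], [-0.0, -0.001, -1.0]]
contact_force: [-0.5, 0.5, 0.2]
finger_gap: 0.996
finger_force: 0.0
```

```bash
python3 - <<'E'
from h import *
s=bot.read_state(); print(s["t"],np.round(s["tcp_pos"],4),np.round(s["orientation"],4).tolist())
d=snap("wrist"); save(d,"w4.png"); np.savez("w4.npz",**d)
rect(d,.02,.06,(230,80,410,300),"all")
rect(d,.045,.06,(230,80,410,180),"d1")
rect(d,.045,.06,(230,180,410,300),"d2")
E
```

```text
13.65 [0.5929 0.0073 0.22  ] [[0.1618, 0.9868, -0.0012], [0.9868, -0.1618, 0.0002], [-0.0, -0.0012, -1.0]]
all c [593.1   5. ] size [120.   50.1] long 80.5 z 0.0301
d1 c [600.6  48.4] size [8.9 8.8] long 80.2 z 0.0497
d2 c [586.  -37.3] size [7. 9.] long -4.0 z 0.0497
```

View pics/w4.png

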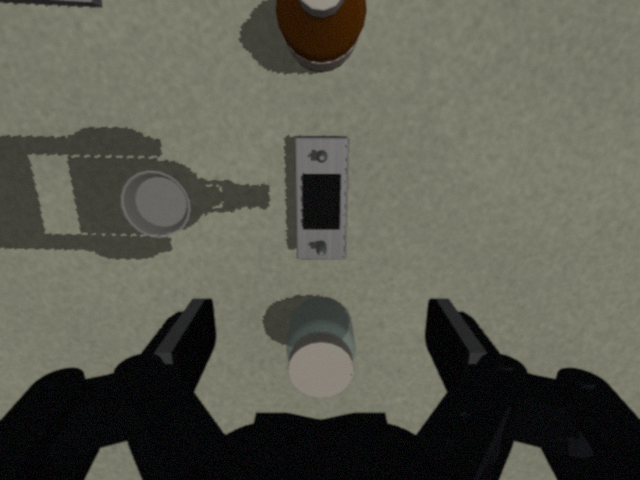

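The wrist view shows the lower half standing at (322,198) between bottle (322,20) and jar (320,350), aligned and released. Now for the upper half.

>>> {"name": "carry_out", "arguments": {
  "moves": [
    [0, 0, -0.0542, 0, 0, 0, 0],
    [0, 0, -0.0542, 0, 0, 0, 0],
    [0, 0, -0.0542, 0, 0, 0, 0],
    [0, 0, -0.0542, 0, 0, 0, 0],
    [0, 0, -0.0542, 0, 0, 0, 0],
    [0, 0, -0.0542, 0, 0, 0, 0],
    [0, 0, -0.0542, 0, 0, 0, 0],
    [0, 0, -0.0542, 0, 0, 0, 0],
    [0, 0, -0.0542, 0, 0, 0, 0],
    [0, 0, 0, 0.0547, 0.0392, 0, 0],
    [0, 0, 0, 0.0547, 0.0392, 0, 0],
    [0, 0, 0, 0.0547, 0.0392, 0, 0],
    [0, 0, 0, 0.0547, 0.0392, 0, 0],
    [0, 0, 0, 0.0547, 0.0392, 0, 0],
    [0, 0, 0, 0.0547, 0.0392, 0, 0],
    [0, 0, 0, 0, 0, 0, 0],
    [0, 0, 0, 0, 0, 0, 0],
    [0, 0, 0, 0, 0, 0, 0]
  ]
}}

```text
t: 15.95
tcp_pos: [0.374, 0.2433, 0.2203]
orientation: [[-0.98, 0.201, -0.001], [0.201, 0.98, -0.0], [0.001, -0.001, -1.0]]
contact_force: [0.5, -0.5, -0.5]
finger_gap: 1.001
finger_force: 0.0
```

```bash
cat > up.py <<'E'
from h import *
s=bot.read_state(); print(s["t"],np.round(s["tcp_pos"],4),np.round(s["orientation"],4).tolist())
d=snap("wrist"); np.savez("w5.npz",**d)
rect(d,.009,.022,(270,110,370,280),"plate")
rect(d,.045,.065,(270,110,370,280),"rib")
E
python3 up.py
```

```text
15.95 [0.374  0.2433 0.2203] [[-0.9796, 0.2009, -0.0009], [0.2009, 0.9796, -0.0005], [0.0008, -0.0006, -1.0]]
plate c [373.3 243.6] size [ 50.1 120.4] long -11.9 z 0.0153
rib c [372.5 243.9] size [17.8 55.1] long -12.0 z 0.0551
```

>>> {"name": "carry_out", "arguments": {
  "moves": [
    [0, 0, 0, 0, 0, 0.055, 0],
    [0, 0, 0, 0, 0, 0.055, 0],
    [0, 0, 0, 0, 0, 0.055, 0],
    [0, 0, 0, 0, 0, 0.055, 0],
    [0, 0, 0, 0, 0, 0.03, 0],
    [0, 0, 0, 0, 0, 0.012, 0],
    [0, 0, 0, 0, 0, 0, 0],
    [0, 0, 0, 0, 0, 0, 1],
    [0, 0, 0, 0, 0, 0, 1],
    [0, 0, 0, 0, 0, 0, 1],
    [0, 0, 0, 0, 0, 0, 1],
    [0, 0, 0, 0, 0, 0, 1],
    [0, 0, 0, 0, 0, 0, 1],
    [0, 0, 0, 0, 0, 0, 1],
    [0, 0, 0, 0, 0, 0, 1]
  ]
}}

```text
t: 17.88
tcp_pos: [0.3738, 0.2441, 0.0116]
orientation: [[-0.98, 0.199, 0.001], [0.199, 0.98, 0.0], [-0.001, 0.0, -1.0]]
contact_force: [-1.1, -0.3, 6.5]
finger_gap: 0.206
finger_force: 59.3
```

>>> {"name": "carry_out", "arguments": {
  "moves": [
    [0, 0, 0, 0, 0, -0.03, 1],
    [0, 0, 0, 0, 0, -0.06, 1],
    [0, 0, 0, 0, 0, -0.06, 1],
    [0, 0, 0, -0.013, -0.0576, 0, 1],
    [0, 0, 0, -0.013, -0.0576, 0, 1],
    [0, 0, 0, -0.013, -0.0576, 0, 1],
    [0, 0, 0, -0.013, -0.0576, 0, 1],
    [0, 0, 0, -0.013, -0.0576, 0, 1],
    [0, 0, 0.0542, 0, 0, 0, 1],
    [0, 0, 0.0542, 0, 0, 0, 1],
    [0, 0, 0.0542, 0, 0, 0, 1],
    [0, 0, 0.0542, 0, 0, 0, 1],
    [0, 0, 0.0542, 0, 0, 0, 1],
    [0, 0, 0.0542, 0, 0, 0, 1],
    [0, 0, 0.0542, 0, 0, 0, 1],
    [0, 0, 0.0542, 0, 0, 0, 1],
    [0, 0, 0.0542, 0, 0, 0, 1],
    [0, 0, 0, 0, 0, 0, 1],
    [0, 0, 0, 0, 0, 0, 1]
  ]
}}

```text
t: 20.25
tcp_pos: [0.3783, 0.0079, 0.1311]
orientation: [[0.158, 0.987, -0.0], [0.987, -0.158, 0.0], [0.0, -0.0, -1.0]]
contact_force: [0.3, -0.3, -3.2]
finger_gap: 0.203
finger_force: 59.8
```

>>> {"name": "carry_out", "arguments": {
  "moves": [
    [0, 0, 0, 0.0096, 0.0664, 0, 1],
    [0, 0, 0, 0.0096, 0.0664, 0, 1],
    [0, 0, 0, 0.0096, 0.0664, 0, 1],
    [0, 0, 0, 0.0096, 0.0664, 0, 1],
    [0, 0, 0, 0, 0, 0, 1],
    [0, 0, 0, 0, 0, 0.0575, 1],
    [0, 0, 0, 0, 0, 0, 1],
    [0, 0, 0, 0, 0, 0, 1]
  ]
}}

```text
t: 21.25
tcp_pos: [0.5934, 0.0037, 0.0868]
orientation: [[0.161, 0.987, 0.001], [0.987, -0.161, -0.0], [-0.0, 0.002, -1.0]]
contact_force: [-0.5, 0.5, -2.3]
finger_gap: 0.204
finger_force: 60.3
```

```bash
python3 - <<'E'
from h import *
s=bot.read_state(); print(s["t"],np.round(s["tcp_pos"],4),np.round(s["orientation"],4).tolist())
d=snap("wrist"); np.savez("w6.npz",**d); t=snap("top"); np.savez("t6.npz",**t)
a=d["color"][90:390,170:470]; b=cv2.resize(t["color"][190:265,270:345],(300,300),interpolation=cv2.INTER_NEAREST)
cv2.imwrite("pics/w6.png",cv2.resize(np.hstack([a,b]),(800,400))[:,:,::-1])
E
```

```text
21.25 [0.5934 0.0037 0.0868] [[0.161, 0.9869, 0.0015], [0.9869, -0.161, -0.0003], [-0.0, 0.0015, -1.0]]
```

View pics/w6.png

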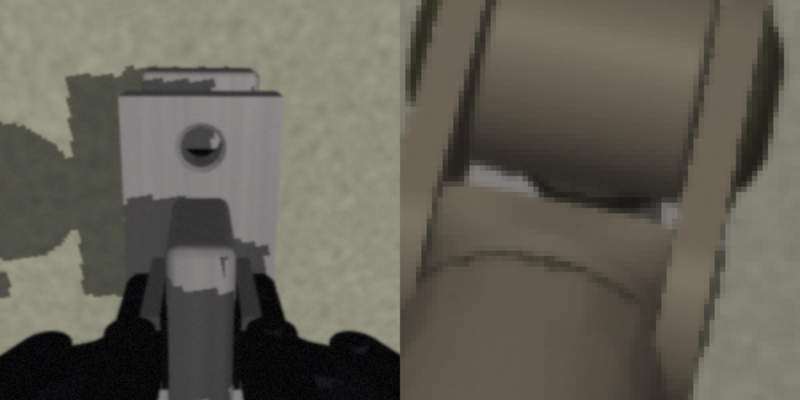

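The wrist crop (left) shows the held plate with its hole at (203,146), and the lower half's front edge just showing at (200,75), left and right edges at 143 and 258. The arm blocks the top view. I'll compare the edges in the tool frame.

```bash
python3 - <<'E'
from h import *
d=dict(np.load("w6.npz")); W=cloud(d)
p=np.array([.5934,.0037,.0868]); a=np.arctan2(.161,.9869); x=np.array([np.sin(a),np.cos(a)]); y=np.array([np.cos(a),-np.sin(a)])
D=W[...,:2]-p[:2]; X=D@x*1000; Y=D@y*1000; z=W[...,2]
for n,lo,hi in(("upper",.083,.098),("lower",.024,.036)):
    m=(z>lo)&(z<hi)&(abs(Y)<40)&(X>30)&(X<85)
    print(n,m.sum(),"z",np.median(z[m]).round(4),"front X",np.percentile(X[m],[97,99,100]).round(1))
    f=X[m].max()
    for g in ((f-5,f+1),(f-12,f-5),(f-25,f-12)):
        q=m&(X>g[0])&(X<g[1])
        if q.sum()>3: print(" Y",np.percentile(Y[q],[0,1,99,100]).round(1),q.sum())
# hole in upper: points below plate top inside, by contour of the mask complement
m=((z>.083)&(z<.098)).astype(np.uint8)
c,h=cv2.findContours(m,cv2.RETR_CCOMP,cv2.CHAIN_APPROX_NONE)
for cc,hh in zip(c,h[0]):
    if hh[3]>=0 and cv2.contourArea(cc)>60:
        (u,v),ax,_=cv2.fitEllipse(cc); w=ray(d,u,v,np.median(z[(m>0)]))[:2]-p[:2]; print("hole",u,v,ax,(w@x*1000).round(1),(w@y*1000).round(1))
E
```

```text
upper 7772 z 0.0906 front X [58.3 58.4 58.6]
 Y [-25.2 -24.5  24.5  25. ] 1755
 Y [-25.  -24.6  24.4  25.1] 1954
 Y [-25.1 -24.5  24.5  25.1] 3112
lower 1588 z 0.0293 front X [61.4 61.4 61.5]
 Y [-24.7 -24.1  24.   24.7] 849
 Y [-24.7 -24.5  23.8  24.2] 435
 Y [-3.8 -3.7  4.2  4.3] 27
hole 320.68572998046875 198.2759246826172 (27.376602172851562, 30.39702796936035) 43.5 -0.0
```

>>> {"name": "carry_out", "arguments": {
  "moves": [
    [0, 0, 0, 0.0025, 0, 0, 1],
    [0, 0, 0, 0, 0, 0.012, 1],
    [0, 0, 0, 0, 0, 0.01, 1],
    [0, 0, 0, 0, 0, 0.005, 1],
    [0, 0, 0, 0, 0, 0.005, 1],
    [0, 0, 0, 0, 0, 0.004, 1],
    [0, 0, 0, 0, 0, 0.0025, 1],
    [0, 0, 0, 0, 0, 0, 1]
  ]
}}

```text
t: 22.35
tcp_pos: [0.5935, 0.0058, 0.0544]
orientation: [[0.162, 0.987, -0.0], [0.987, -0.162, -0.0], [-0.0, -0.0, -1.0]]
contact_force: [0.4, -0.4, -2.8]
finger_gap: 0.202
finger_force: 60.6
```

>>> {"name": "carry_out", "arguments": {
  "moves": [
    [0, 0, 0, 0, 0, 0.005, 1],
    [0, 0, 0, 0, 0, 0.004, 1],
    [0, 0, 0, 0, 0, 0.002, 1],
    [0, 0, 0, 0, 0, 0.002, 1],
    [0, 0, 0, 0, 0, 0.002, 1],
    [0, 0, 0, 0, 0, 0, 1],
    [0, 0, 0, 0, 0, 0, 1]
  ]
}}

```text
t: 23.22
tcp_pos: [0.5934, 0.0058, 0.0431]
orientation: [[0.162, 0.987, -0.0], [0.987, -0.162, -0.0], [-0.0, -0.0, -1.0]]
contact_force: [-5.1, 0.6, 7.3]
finger_gap: 0.203
finger_force: 62.0
```

>>> {"name": "carry_out", "arguments": {
  "moves": [
    [0, 0, 0, 0, 0, 0.0015, 1],
    [0, 0, 0, 0, 0, 0.0015, 1],
    [0, 0, 0, 0, 0, 0, 1],
    [0, 0, 0, 0, 0, 0, 1],
    [0, 0, 0, 0, 0, 0, 1]
  ]
}}

```text
t: 23.85
tcp_pos: [0.5934, 0.0058, 0.0417]
orientation: [[0.161, 0.987, 0.0], [0.987, -0.161, -0.0], [-0.0, 0.0, -1.0]]
contact_force: [-9.8, 0.9, 13.5]
finger_gap: 0.203
finger_force: 62.9
```

>>> {"name": "carry_out", "arguments": {
  "moves": [
    [0, 0, 0, 0, -0.001, 0, 1],
    [0, 0, 0, 0, 0, 0.0012, 1],
    [0, 0, 0, 0, 0, 0, 1],
    [0, 0, 0, 0, 0, 0, 1],
    [0, 0, 0, 0, 0, 0, 1]
  ]
}}

```text
t: 24.48
tcp_pos: [0.5934, 0.0058, 0.0416]
orientation: [[0.162, 0.987, 0.002], [0.987, -0.162, -0.001], [-0.0, 0.002, -1.0]]
contact_force: [-7.7, 0.6, 20.0]
finger_gap: 0.199
finger_force: 63.9
```

```bash
python3 - <<'E'
from h import *
s=bot.read_state(); print(s["t"],np.round(s["tcp_pos"],4),np.round(s["contact_force"],1),np.round(s["wrist_torque"],2))
d=snap("wrist"); W=cloud(d); z=W[...,2]
p=np.array(s["tcp_pos"]); R=np.array(s["orientation"]); X=(W-p)@R*1000
m=(abs(X[...,1])<22)&(X[...,0]>30)&(X[...,0]<57)&(z>.035)&(z<.06); P=W[m]; P=P[abs(P[:,2]-np.median(P[:,2]))<.003]
A=np.c_[X[m][:,:2]/1000,np.ones(m.sum())][abs(W[m][:,2]-np.median(W[m][:,2]))<.003]
print("top z",np.median(P[:,2]),"slopes",np.linalg.lstsq(A,P[:,2],rcond=None)[0].round(4))
cv2.imwrite("pics/w7.png",cv2.resize(d["color"][90:390,170:470],(600,600))[:,:,::-1])
s2=snap("scene"); save(s2,"s7.png")
W=cloud(s2); z=W[...,2]
m=(W[...,0]>.55)&(W[...,0]<.66)&(abs(W[...,1])<.09)&(z>.036)&(z<.054); print("scene top z",np.median(z[m]),m.sum())
E
```

```text
24.475 [0.5934 0.0058 0.0416] [-7.7  0.6 20. ] [ 0.11  1.6  -0.  ]
top z 0.04542644323472095 slopes [ 0.0014 -0.0018  0.0454]
scene top z 0.04629124263569412 822
```

View pics/w7.png

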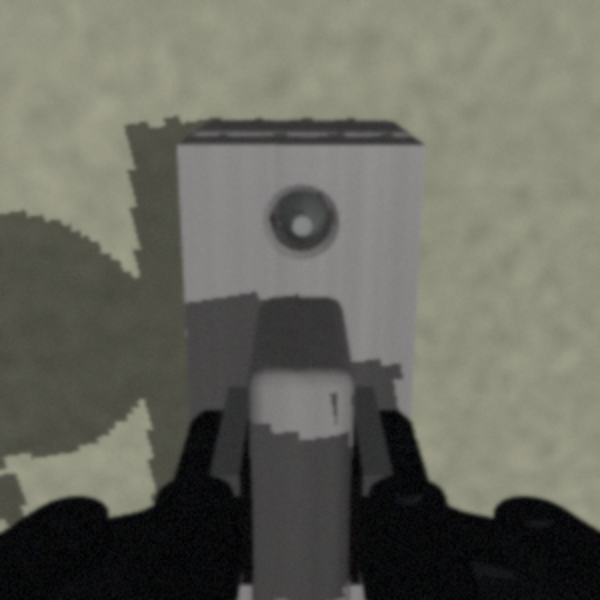

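The dowel sits in the hole at (302,222). The plate is flat with its top at 46 mm, which means the halves are flush, under about 20 N of push.

```bash
python3 -c "
from cell import bot
print(bot.hand_in())"
```

```text
the job is handed in; nothing more can be done
None
```

I handed the job in with the lower half placed midway between bottle and jar along their line, the upper half on both dowels and the two halves held flush under about 20 N; no verdict came back.

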